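Unlock the neck holder and hold the neck blank up level

TASK

Take the steel key from its wooden block, push it fully into the slot of the latch beside the neck holder and turn it a quarter turn clockwise (as far as it goes), so that the bar swings off the neck blank; leave the key there. Then draw the neck blank out of its sloping pocket, turn it until it lies level, and finish while still holding it in the gripper, level and still, with its middle at least 20 cm above the bench. Leave the other things on the bench where they are.

Things in the scene. Friction and masses are not known exactly. Their poses are not given: they have to be found in the camera images.
- key_grip (a point): Centre of the flat bow (grip) of a 120 g steel key standing in a wooden block. Bow 14 thick (its x), 36 wide (y), 40 tall (z up). Below it a collar 16 x 28 x 4, its underside 24 below this point, then a blade 8 (x) by 20 (y), 24 long. Collar rests on the block's top. Same after half a turn about z.
- key_tip (a point): Centre of the end of the key's blade, 48 below key_grip; same axes.
- stand: Fixed dark wooden block 75 x 75 x 45 tall, origin under its centre; its slot, 11 x 23 and 30 deep, holds the key upright.
- latch_slot (a point): Centre of the key slot's mouth in the round latch head (53 across), on its upright axis, 138 above the bench. Slot 11 wide (x) by 23 long (y), 26 deep, bevelled; turns with the latch. +y points along the latch's flat bar (18 wide, reaches 90, underside 36 below this point). Key fully in: collar on the head, blade end 24 below this point, bow centre 24 above.
- latch (a joint): Latch angle in rad, 0 to 1.57 (hard stop), grows clockwise seen from above. Near 0 the bar lies over the blank's heel and keeps it in; at 1.57 it points away from the robot, clear. Stays where left (friction 0.06 N m). The key has about 0.15 rad of play in the slot.
- holder: Fixed plywood holder, base 170 x 190 x 12, bearing the pocket (right above the origin, which lies at bench height) and, 75 towards its -y, the latch on a steel pillar 44 across. x away from the robot, z up.
- pocket_mouth (a point): Centre of the mouth of the holder's pocket, inside 59 x 44, 38 deep. The pocket leans 35 deg towards the robot: its z axis is the direction in which the blank is drawn out, its y axis is level.
- neck_mid (a point): Middle of the neck blank (reddish wood, pale head, 160 g, 234 long), on its shaft's centre line. z from heel to head, y across its width (level in the pocket), x to the side where the heel projects. Shaft 20 (x) by 36 (y), from 67 below to 74 above this point along z. It stands heel down in the pocket with 2 of play a side, so it leans up to 42 deg. Centre of mass 25 below this point along z.
- neck_pinch (a point): Point on the centre line of the same blank's shaft, 48 from neck_mid towards the head, a good place to pinch it across its 36 width; same axes. The head beyond is 14 thick, 33 wide, starts 24 and ends 69 from this point, tipped 0.2 rad to +x.
- neck_foot (a point): Centre of the blank's heel-end face; same axes. The heel block is 55 (x) by 40 (y) by 50 (z).
- neck: The same neck blank; origin on the shaft's centre line at the heel end, 117 from neck_mid.
- key: The same key; origin at the end of its blade.
- spare_mid (a point): bystander: a second neck blank of the same shape as the one in the holder, lying loose on the bench; point at its middle
- sander: bystander: cork sanding block 67 x 42 x 32, origin under its centre
- glue: bystander: white plastic bottle, 48 across, 110 tall, origin under its centre
- driver: bystander: screwdriver lying on the bench
- brush: bystander: brush lying on the bench
- tin: bystander: low open aluminium tin 90 x 70 x 30, origin under its centre
- clamp: bystander: bar clamp, 140 long, lying on the bench
Not all that is in view belongs to the job. Leave any blue look-alike of the key alone. Leave any black look-alike of the neck alone.

How it is judged (in metres and radians):
On the way, in this order (a step that is already met when the one before it is completed fails the run):
1. the key is fully in the latch's slot, upright (horizontal distance between key_tip and latch_slot below 0.006 m and z of key_tip in the frame of latch_slot below -0.019 m and angle between key_tip's own z axis and vertical below 0.15 rad), for 0.1 s.
2. the latch has been turned a quarter turn with the key in it (all of step 1 and value of joint latch above 1.3 rad), for 0.1 s.
3. the neck blank is drawn out of the pocket in the gripper, the key left in the latch (all of step 1 and z of neck_foot in the frame of pocket_mouth above 0.005 m and contact force between neck and the fingers above 1 N), for 0.1 s.
At the end, for the whole second after the job is handed in: The gripper holds the neck blank, still, clear of the holder, its long axis level within 15 degrees and its middle over 200 mm above the bench; the key, let go, stands in the latch slot at least 19 mm deep (within 6 mm of the axis, under 0.15 rad tilt); the latch is past 1.3 rad (all of step 2 and height (world z) of neck_mid above 0.2 m and angle between neck_mid's own z axis and vertical between 1.31 and 1.83 rad and contact force between neck and the fingers above 1 N and contact force between neck and holder below 0.1 N and linear speed of neck below 0.03 m/s and angular speed of neck below 0.2 rad/s and contact force between key and the arm below 0.1 N and contact force between key and the fingers below 0.1 N); the arm keeps its last pose, push and grip.
It fails at once if a bystander is moved more than 30 mm (distance of any of spare_mid, sander, glue, driver, brush, tin, clamp from where it was at the start of the episode above 0.03 m).
It also fails if it takes over 53 s, if anything falls off the work surface, if the arm or the gripper's body presses on something with over 40 N, if the wrist force passes 120 N, or if a joint passes its speed limit or range.

ROBOT

A 6-joint arm with a two-finger parallel gripper is mounted at the origin on the work surface. World frame = base frame: x ahead of the robot, y to its left, z up, the work surface at z = 0. Lengths are in mm, angles in rad, forces in N, time in s.
With the tool pointing down it reaches from about 300 to 825 mm from the base axis. Payload 5.4 kg.
Tool frame: the origin (TCP) lies on the centre line of the jaws, within the pads' length; the fingertips stand 8 mm ahead of it and the grasp point (between the pads) lies 11 mm behind it; z points along the fingers, y is the direction in which the jaws open and shut (so a half turn about z gives the same grasp; the last joint's range is limited). The gripper opens to 92 mm and grips with 3 to 60 N. Pads are 20 mm wide; open, the fingers measure 128 mm over their backs; the gripper's body (75 mm by 189 mm) begins 69 mm behind the grasp point.
Start: joints at [1.07, 0.158, 1.597, -0, 1.386, -0.21], TCP at [164.873, 550.838, 222.601] pointing down, gripper open.
Joint ranges: [-2.91, 2.91], [-0.94, 2.29], [0.18, 2.7], [-1.29, 4.43], [0.17, 2.64], [-3, 3]. Speed limits (rad/s): [2.57, 2.57, 3.14, 3.14, 3.14, 3.14].

INTERFACE

Orientations are given as a unit quaternion [x, y, z, w].
In Python, from workcell import telemetry, eyes, r gives the robot as it stands.
- The arm moves only by the tool send_rows, never from a script. Its argument "increments" is one flat list of numbers, 7 for each row, row after row: the finger opening in cm, from 0 to 9.19, then the shift along the world's x, y, z in cm, then the turn, a rotation vector about the world's x, y, z in rad. In form: [fingers, tx, ty, tz, ax, ay, az, fingers, tx, ty, tz, ax, ay, az, ...]. A call has 1 to 12 rows; each row shifts and turns the commanded pose from where the row before left it; what a row does not reach is not made up. A row lasts 1/12 s, in which the tool goes at most 41.7 mm and 7.16 degrees, less where a joint would pass 70% of its speed; a pose out of reach is approached as far as the arm can. A call with a gripper value outside its range is refused whole. The fingers move at their own pace and stop on an object; the grip force is fixed at half the most. Time passes only in rows, so rows that do not move let the fingers close. It gives the time, the measured TCP pose, the force and the opening at its end, in the units of the state.
- telemetry.get_obs(): the state, without advancing time (a new reading comes with each control period).
- eyes.capture(name): name is "side" or "top" or "wrist"; returns a dict with "color" (480x640x3 uint8, blue, green, red), "depth" (480x640 float32, mm along the optical axis (not along the pixel's ray), 0 where there is no reading), "intrinsics" (3x3 intrinsics, pixels), "pose" (4x4, takes a point from camera to world coordinates). Camera axes: x right, y down, z forward; pixel columns grow to the right and rows downward; lengths in mm; the calibration is good to about 2 mm. A picture is of the moment at which its call begins.
- r.hand_in(): hands the job in, once; it reports no verdict.
The state is a dict: "time_s": time; "joints": joint angles; "joint_velocities": joint speeds; "effort": joint torques, N m; "position": TCP position; "orientation": TCP orientation; "force": force on the tool from outside, world axes, zero at the start; "ft_torque": the same for the moment, N m; "grip_width": finger opening in mm.
Only numpy, scipy, OpenCV 4.12 (cv2) and the standard library are available. Lean on these libraries where they do the work, as an engineer would, in place of code of your own. Each camera call takes 0.05 s, during which the arm holds its last target.

## Working session

There is one attempt and no reset: what is moved stays moved. The work goes in short steps, Python scripts to look and compute and a tool call to move; the robot and the scene stay as the last step left them, time stands still between calls to the robot, and variables do not carry over. Pictures are saved under pics/ and viewed, and the job is handed in when it is done.

Besides the shell and the picture viewer there is one more tool, called after "Emit:" in YAML: its name, and indented under it one key for each argument. send_rows: Moves the arm, as the interface text tells. Its arguments: {"type":"object","properties":{"increments":{"type":"array","items":{"type":"number"}}},"required":["increments"]}

```bash
mkdir -p pics; ls; python3 - <<'E'
from workcell import telemetry, eyes, r
import cv2,numpy as np
print(telemetry.get_obs())
for n in ['side','top','wrist']:
    c=eyes.capture(n); cv2.imwrite(f'pics/{n}0.png',c['color']); np.savez(f'pics/{n}0.npz',**c)
    print(n,c['intrinsics'].tolist(),np.round(c['pose'],3).tolist())
E
```

```text
pics
{'time_s': 0.0, 'joints': array([ 1.06991964e+00,  1.59085485e-01,  1.59820251e+00, -2.94267035e-06,
        1.38618288e+00, -2.10107597e-01]), 'joint_velocities': array([-1.22211466e-03,  4.64222553e-04,  4.82382499e-04,  1.04175605e-03,
       -1.26359610e-04, -2.64056913e-05]), 'effort': array([ 3.97690637e-04, -3.85582817e+01, -3.22102690e+01,  7.00957119e-02,
        3.81519960e-02, -1.28529937e-04]), 'position': array([164.57718276, 550.31827188, 221.61331765]), 'orientation': array([ 1.44872596e-01,  9.89449872e-01, -8.80895086e-04, -3.25502997e-04]), 'force': array([-0.44451344,  0.07071854,  0.38039028]), 'ft_torque': array([-0.0067347 ,  0.01068479, -0.00349971]), 'grip_width': 91.92823143540183}
side [[455.8693107835027, 0.0, 315.51802582900194], [0.0, 455.8693107835027, 242.37671314366423], [0.0, 0.0, 1.0]] [[0.884, -0.286, 0.369, 51.299], [-0.467, -0.527, 0.71, -747.056], [-0.009, -0.8, -0.599, 749.203], [0.0, 0.0, 0.0, 1.0]]
top [[486.97470100539675, 0.0, 318.0289229355346], [0.0, 486.97470100539675, 241.67856264968586], [0.0, 0.0, 1.0]] [[-0.025, -0.998, 0.058, 369.692], [-1.0, 0.025, -0.001, 9.136], [-0.0, -0.058, -0.998, 1420.676], [0.0, 0.0, 0.0, 1.0]]
wrist [[395.38329620844365, 0.0, 327.23969307917963], [0.0, 395.38329620844365, 244.36166067467053], [0.0, 0.0, 1.0]] [[0.287, 0.917, 0.277, 86.124], [0.958, -0.274, -0.085, 575.729], [-0.002, 0.29, -0.957, 383.901], [0.0, 0.0, 0.0, 1.0]]
```

View pics/side0.png

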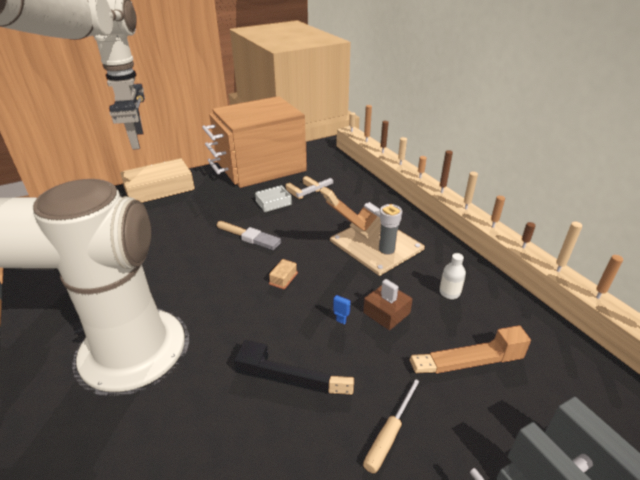

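View pics/top0.png

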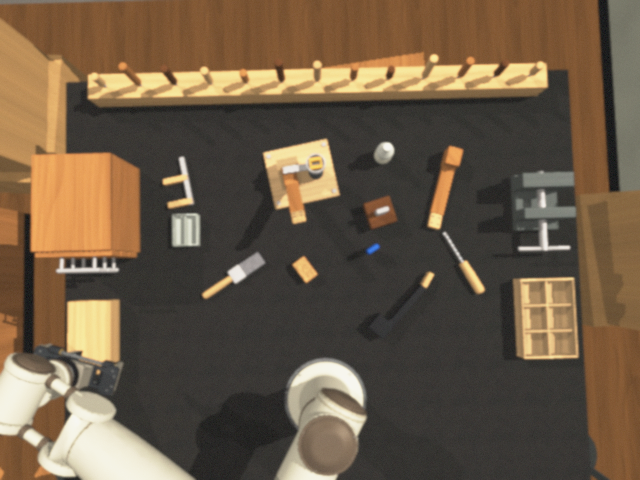

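Key candidates are the steel key in the wooden block (side 389,291 / top 382,211) and the blue look-alike (side 342,308 / top 373,249). I choose the steel one. Neck candidates are the blank in the holder (side 350,210 / top 293,195), the loose spare (side 470,357) and the black one (side 295,372). I choose the one in the holder.

```bash
python3 - <<'E'
import cv2,numpy as np
s=cv2.imread('pics/side0.png')[170:335,270:430]; t=cv2.imread('pics/top0.png')[130:240,250:410]
a=cv2.resize(s,None,fx=3.5,fy=3.5,interpolation=cv2.INTER_CUBIC); cv2.imwrite('pics/c1.png',a)
b=cv2.resize(t,None,fx=5,fy=5,interpolation=cv2.INTER_CUBIC); cv2.imwrite('pics/c2.png',b)
E
```

```text
(no output)
```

View pics/c1.png

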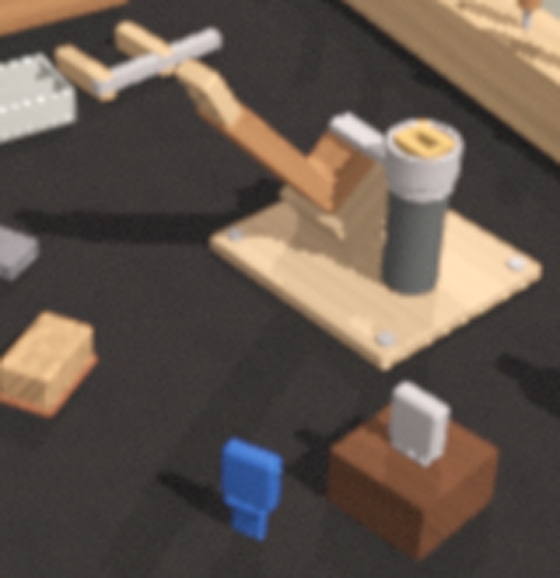

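View pics/c2.png

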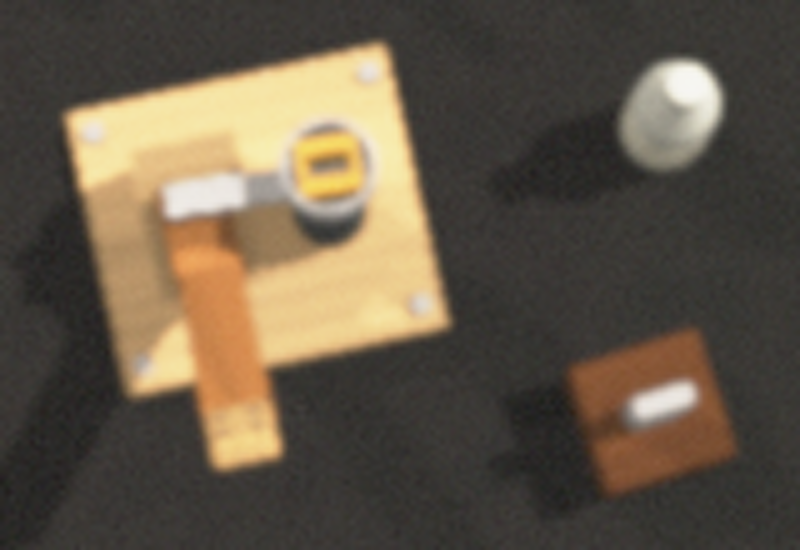

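```bash
cat > h.py <<'E'
import cv2,numpy as np
def ray(c,u,v):
    K=c['intrinsics'];P=c['pose'];d=np.array([(u-K[0,2])/K[0,0],(v-K[1,2])/K[1,1],1.0])
    return P[:3,3],P[:3,:3]@d
def onz(c,u,v,z):
    o,d=ray(c,u,v);return o+d*(z-o[2])/d[2]
def tri(l):
    A=np.zeros((3,3));b=np.zeros(3);L=[]
    for c,u,v in l:
        o,d=ray(c,u,v);d=d/np.linalg.norm(d);M=np.eye(3)-np.outer(d,d);A+=M;b+=M@o;L.append((M,o))
    p=np.linalg.solve(A,b);return p,[float(np.linalg.norm(M@(p-o))) for M,o in L]
def proj(c,p):
    P=c['pose'];q=P[:3,:3].T@(np.asarray(p,float)-P[:3,3]);K=c['intrinsics'];return K[0,0]*q[0]/q[2]+K[0,2],K[1,1]*q[1]/q[2]+K[1,2]
def pts(c,m):
    v,u=np.nonzero(m);z=c['depth'][v,u];k=z>0;v,u,z=v[k],u[k],z[k];K=c['intrinsics'];P=c['pose']
    q=np.stack([(u-K[0,2])/K[0,0]*z,(v-K[1,2])/K[1,1]*z,z],1);return q@P[:3,:3].T+P[:3,3]
def blob(m,roi,amin=5):
    x0,y0,x1,y1=roi;mm=np.zeros(m.shape,np.uint8);mm[y0:y1,x0:x1]=m[y0:y1,x0:x1]
    n,l,s,c=cv2.connectedComponentsWithStats(mm);i=1+np.argmax(s[1:,4]);return (l==i).astype(np.uint8),s[i],c[i]
E
python3 - <<'E'
from h import *
np.set_printoptions(precision=1,suppress=True)
t=dict(np.load('pics/top0.npz'));
hsv=cv2.cvtColor(t['color'],cv2.COLOR_BGR2HSV)
H,S,V=cv2.split(hsv)
# key bow bright grey
m=((S<60)&(V>130)).astype(np.uint8)
b,s,c=blob(m,(360,195,402,232)); cnt=cv2.findContours(b,0,2)[0][0]
print('key',s,c,cv2.minAreaRect(cnt)); P=pts(t,b);print('depth z',np.median(P,0),P[:,2].min(),P[:,2].max(),'onz 89',onz(t,*c,89))
# stand
m=((S>90)&(V>50)).astype(np.uint8); b,s,c=blob(m,(360,190,402,232)); cnt=max(cv2.findContours(b,0,2)[0],key=cv2.contourArea)
rr=cv2.minAreaRect(cv2.convexHull(cnt));print('stand',rr);
for q in cv2.boxPoints(rr): print(onz(t,*q,45))
# bronze ring
m=((H>18)&(H<32)&(S>130)&(V>130)).astype(np.uint8); b,s,c=blob(m,(305,150,328,175)); cnt=max(cv2.findContours(b,0,2)[0],key=cv2.contourArea)
rr=cv2.minAreaRect(cnt);print('ring',s,c,rr,onz(t,*rr[0],138)); P=pts(t,b);print(np.median(P,0))
for k in [(65,115),(385,45),(450,325),(130,395)]:
    print('base corner',onz(t,250+k[0]/5,130+k[1]/5,12))
E
```

```text
key [375 206  14   9  83] [382.  210.2] ((381.9500732421875, 210.3500213623047), (6.324554920196533, 13.597792625427246), 71.56504821777344)
depth z [ 529.7 -171.6   87.9] 45.56750329554848 94.29680886195501 onz 89 [ 529.6 -170.3   89. ]
stand ((379.77227783203125, 212.07119750976562), (28.6343994140625, 29.58888053894043), 72.6459732055664)
[ 557.4 -118.4   45. ]
[ 580.7 -199.5   45. ]
[ 502.  -221.1   45. ]
[ 478.9 -140.3   45. ]
ring [310 157  12  12  95] [315.3 162.6] ((315.5, 162.5), (11.0, 11.0), 90.0) [655.8   9.1 138. ]
[655.   10.2 138.9]
base corner [715.9 162.1  12. ]
base corner [752.8 -26.3  12. ]
base corner [586.4 -59.9  12. ]
base corner [550.  127.4  12. ]
```

Emit:
send_rows:
  increments: [9.19,1.9,-3,1.5,0,0,-0.05,9.19,1.9,-3.1,1.5,0,0,-0.05,9.19,2,-3.1,1.5,0,0,-0.05,9.19,2,-3.1,1.5,0,0,-0.05,9.19,2,-3.2,1.5,0,0,-0.05,9.19,2,-3.2,1.5,0,0,-0.05,9.19,2,-3.2,1.5,0,0,-0.05,9.19,2,-3.2,0.5,0,0,-0.05,9.19,2,-3.2,0,0,0,-0.05,9.19,2,-3.2,0,0,0,-0.05]

```text
time_s: 0.98
position: [363.6, 234.3, 333.2]
orientation: [0.386, 0.922, 0.0, 0.001]
force: [0.8, 0.3, -0.8]
grip_width: 91.8
```

Emit:
send_rows:
  increments: [9.19,2,-3.2,0,0,0,-0.05,9.19,2,-3.2,0,0,0,-0.05,9.19,2,-3.2,0,0,0,-0.05,9.19,2,-3.1,0,0,0,-0.05,9.19,2,-3.1,0,0,0,-0.05,9.19,2,-3.1,0,0,0,-0.05,9.19,2,-3.1,0,0,0,-0.05,9.19,2,-3.1,0,0,0,-0.05,9.19,2,-3.1,0,0,0,-0.05,9.19,1.7,-3,0,0,0,-0.05,9.19,0,0,0,0,0,0,9.19,0,0,0,0,0,0]

```text
time_s: 1.98
position: [559.9, -77.3, 331.5]
orientation: [0.602, 0.798, -0.0, -0.001]
force: [0.8, -0.0, 0.1]
grip_width: 91.9
```

```bash
python3 - <<'E'
from workcell import telemetry, eyes, r
import cv2,numpy as np
o=telemetry.get_obs();print(o['time_s'],o['joints'].round(3),o['position'].round(1),o['orientation'].round(4))
for n in ['wrist']:
    c=eyes.capture(n); cv2.imwrite(f'pics/{n}1.png',c['color']); np.savez(f'pics/{n}1.npz',**c)
    print(np.round(c['pose'],3).tolist())
E
```

```text
1.9833 [-0.351  0.086  1.464  0.     1.594 -0.629] [559.9 -77.3 331.5] [ 6.023e-01  7.982e-01 -2.000e-04 -1.100e-03]
[[0.962, 0.263, 0.077, 537.903], [0.274, -0.921, -0.278, 3.233], [-0.002, 0.289, -0.957, 493.757], [0.0, 0.0, 0.0, 1.0]]
```

View pics/wrist1.png

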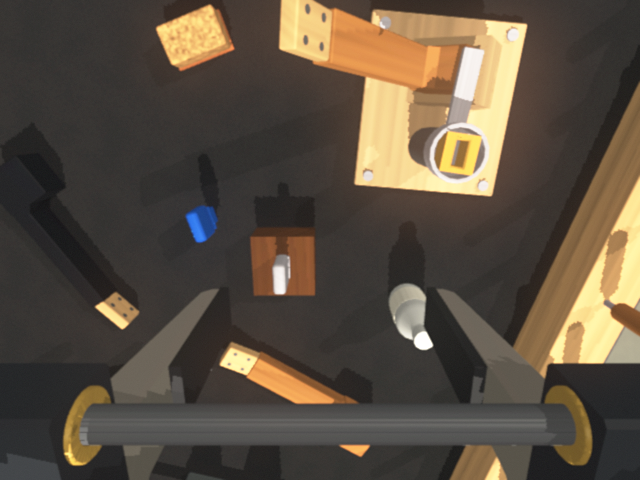

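The wrist view shows the key bow at about (281,272) in its block (251–314, 232–296). The slot in its yellow ring is at about (460,153), with the bar running up to (470,60). The blank's head is at about (305,30).

```bash
python3 - <<'E'
from h import *
c=dict(np.load('pics/wrist1.npz'))['color']
a=cv2.resize(c[215:310,235:330],None,fx=4,fy=4,interpolation=cv2.INTER_CUBIC)
b=cv2.resize(c[110:205,410:505],None,fx=4,fy=4,interpolation=cv2.INTER_CUBIC)
cv2.imwrite('pics/c3.png',np.hstack([a,b]))
cv2.imwrite('pics/c4.png',cv2.resize(c[0:205,270:540],None,fx=2.9,fy=2.9,interpolation=cv2.INTER_CUBIC))
E
```

```text
(no output)
```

View pics/c3.png

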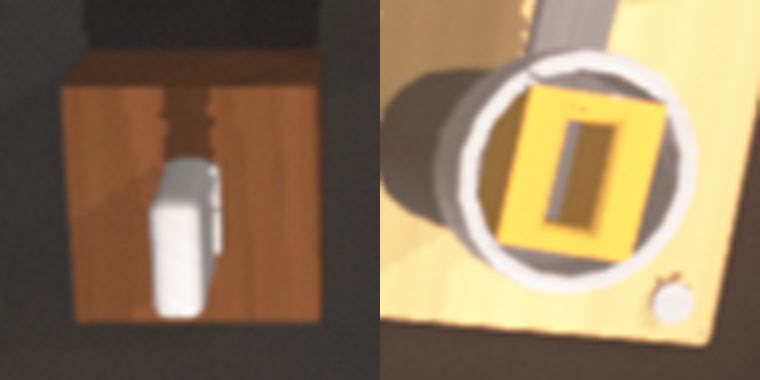

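View pics/c4.png

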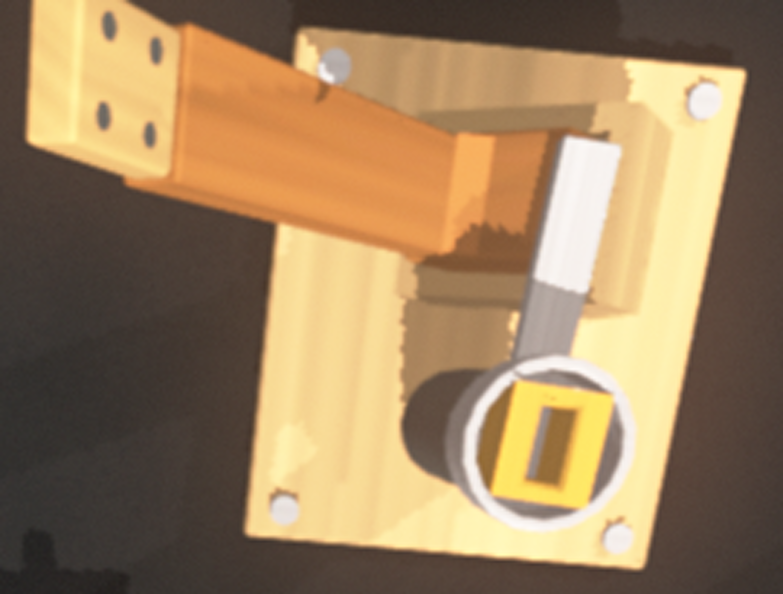

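```bash
python3 - <<'E'
from h import *
np.set_printoptions(precision=1,suppress=True)
w=dict(np.load('pics/wrist1.npz'));t=dict(np.load('pics/top0.npz'));s=dict(np.load('pics/side0.npz'))
A=lambda x,y:(235+x/4-.4,215+y/4-.4); B=lambda x,y:(410+(x-380)/4-.4,110+y/4-.4)
C=lambda x,y:(270+x/2.9-.3,y/2.9-.3)
st=[onz(w,*A(*q),45) for q in [(62,87),(320,85),(320,323),(75,323)]]
print('stand',*st,np.mean(st,0)); 
for a,b in [(0,1),(3,2),(0,3),(1,2)]: d=st[b]-st[a];print(np.linalg.norm(d),np.degrees(np.arctan2(d[1],d[0])))
print('key top face pts',[onz(w,*A(*q),89) for q in [(152,210),(158,316),(202,312)]])
def depth(u,v,k=1): 
    m=np.zeros((480,640));m[int(round(v))-k:int(round(v))+k+1,int(round(u))-k:int(round(u))+k+1]=1;return np.median(pts(w,m),0)
print('depth keytop',depth(*A(178,265)),'ring',depth(*B(515,170)))
rg=[onz(w,*B(*q),138) for q in [(532,85),(667,103),(632,262),(497,243)]]
print('ring',np.mean(rg,0),*rg)
for a,b in [(0,1),(3,2),(3,0),(2,1)]: d=rg[b]-rg[a];print(np.linalg.norm(d),np.degrees(np.arctan2(d[1],d[0])))
sl=[onz(w,*B(*q),138) for q in [(570,122),(622,125),(598,230),(545,220)]];print('slot',np.mean(sl,0),sl)
for a,b in [(3,0),(2,1)]: d=sl[b]-sl[a];print(np.linalg.norm(d),np.degrees(np.arctan2(d[1],d[0])))
el=cv2.fitEllipse(np.array([(580,50),(695,170),(640,265),(560,292),(470,215),(455,150),(500,75),(675,110)],np.float32));print('head',el,onz(w,*B(*el[0]),138))
br=[onz(w,*C(*q),107) for q in [(562,137),(620,147),(520,345),(572,350)]];print('bar',br)
cr=[onz(w,*C(*q),12) for q in [(297,28),(745,70),(645,568),(247,535)]];print('base',*cr,np.mean(cr,0))
for a,b in [(0,1),(3,2),(3,0),(2,1)]: d=cr[b]-cr[a];print(np.linalg.norm(d),np.degrees(np.arctan2(d[1],d[0])))
# neck depth points
for q in [(45,80),(130,80),(200,100),(300,150),(400,190),(470,190),(515,200),(430,118),(640,250)]: print('neck',q,depth(*C(*q)))
E
```

```text
stand [ 484.  -142.7   45. ] [ 556.9 -121.2   45. ] [ 577.1 -194.6   45. ] [ 504.5 -215.4   45. ] [ 530.6 -168.5   45. ]
76.04450458345762 16.405144262260325
75.58565318798374 15.964373563849593
75.58045217940881 -74.27579942893395
76.16871191303366 -74.61741932233203
key top face pts [array([ 520.5, -155.6,   89. ]), array([ 529.4, -185.6,   89. ]), array([ 540.9, -181. ,   89. ])]
depth keytop [ 531.1 -169.6   89.2] ring [641.4   9.2 137.1]
ring [655.8  12.3 138. ] [638.5  27.  138. ] [668.   31.5 138. ] [673.6  -2.5 138. ] [643.2  -6.8 138. ]
29.809453990560364 8.685496288296479
30.714140088553396 8.085629895927335
34.09888905866325 97.80285275859852
34.418476047883225 99.31430706920844
slot [656.2  12.4 138. ] [array([649.3,  22. , 138. ]), array([660.4,  24.5, 138. ]), array([663.7,   2. , 138. ]), array([651.6,   0.9, 138. ])]
21.283774169818845 96.33443543604227
22.73165907682014 98.40863417879922
head ((574.3157958984375, 169.24525451660156), (235.79615783691406, 240.6946258544922), 160.1087188720703) [653.8  12.9 138. ]
bar [array([635.2, 100.1, 107. ]), array([653.3, 102.3, 107. ]), array([644.7,  39.7, 107. ]), array([661.3,  42.8, 107. ])]
base [550.7 131.3  12. ] [716.7 164.   12. ] [754.  -21.1  12. ] [588.1 -54.   12. ] [652.4  55.   12. ]
169.14808631127696 11.14734353259833
169.07550606449522 11.201965703875558
188.96696943033896 101.41930914881961
188.80545418716753 101.39749272223074
neck (45, 80) [495.2  53.3 212.1]
neck (130, 80) [512.2  61.2 199. ]
neck (200, 100) [528.2  65.5 178.2]
neck (300, 150) [556.8  67.5 147.3]
neck (400, 190) [592.6  72.6 106. ]
neck (470, 190) [617.9  83.   84.1]
neck (515, 200) [631.7  82.1  90.4]
neck (430, 118) [602.1 106.6  54.2]
neck (640, 250) [683.   83.5  71.1]
```

Emit:
send_rows:
  increments: [6,-0.74,-2.3,-2.5,0,0,0,6,-0.74,-2.3,-2.5,0,0,0,6,-0.74,-2.3,-2.5,0,0,0,6,-0.74,-2.3,-2.5,0,0,0,6,0,0,-3,0,0,0,6,0,0,-3,0,0,0,6,0,0,-3,0,0,0,6,0,0,-2,0,0,0,6,0,0,0,0,0,0,6,0,0,0,0,0,0]

```text
time_s: 2.87
position: [529.6, -166.6, 122.4]
orientation: [0.601, 0.799, -0.0, -0.001]
force: [0.5, 0.6, -0.1]
grip_width: 60.0
```

```bash
cat > look.py <<'E'
import sys
from workcell import telemetry, eyes, r
import cv2,numpy as np
o=telemetry.get_obs();print(o['time_s'],o['joints'].round(3),o['position'].round(1),o['orientation'].round(4),o['force'].round(1),o['grip_width'])
i=sys.argv[1]
for n in sys.argv[2:]:
    c=eyes.capture(n); cv2.imwrite(f'pics/{n}{i}.png',c['color']); np.savez(f'pics/{n}{i}.npz',**c)
E
python3 look.py 2 wrist
```

```text
2.8667 [-0.522  0.207  1.748  0.     1.188 -0.804] [ 529.6 -166.6  122.4] [ 0.6008  0.7994 -0.     -0.0009] [ 0.5  0.6 -0.1] 59.968769650306456
```

View pics/wrist2.png

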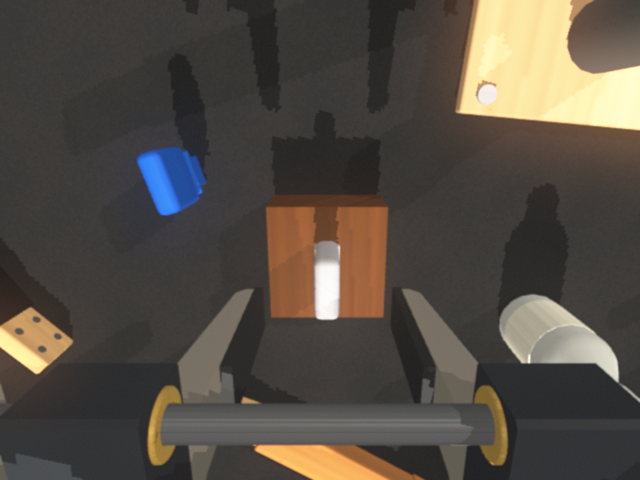

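```bash
python3 - <<'E'
from h import *
np.set_printoptions(precision=1,suppress=True)
w=dict(np.load('pics/wrist2.npz'));
hsv=cv2.cvtColor(w['color'],cv2.COLOR_BGR2HSV);H,S,V=cv2.split(hsv)
m=((S<50)&(V>120)).astype(np.uint8);b,s,c=blob(m,(305,235,350,325));print(s,c)
P=pts(w,b);k=P[:,2]>86;print('top pts',k.sum(),P[k].mean(0),np.percentile(P[k],[1,99],axis=0))
yaw=0.277;ex=np.array([np.cos(yaw),np.sin(yaw),0]);ey=np.array([-ex[1],ex[0],0])
for e in(ex,ey): q=P[k]@e;print(np.percentile(q,[1,50,99]),(np.percentile(q,1)+np.percentile(q,99))/2)
cc=[onz(w,*q,45) for q in [(267,207),(387,207),(385,317),(270,317)]];print('stand',np.mean(cc,0),*cc)
print('tcp',proj(w,[529.6,-166.6,122.4]),'ctr', (P[k]@ex).mean(), np.array([529.6,-166.6,0])@ex,np.array([529.6,-166.6,0])@ey)
E
```

```text
[ 314  241   26   79 1934] [326.8 280. ]
top pts 1401 [ 530.1 -167.2   88.5] [[ 521.2 -184.4   86.2]
 [ 539.1 -151.5   90.3]]
[457.8 464.3 470.6] 464.22610799908927
[-323.4 -305.4 -289.7] -306.5331255526258
stand [ 530.7 -168.5   45. ] [ 484.7 -142.9   45. ] [ 555.6 -122.3   45. ] [ 578.3 -193.7   45. ] [ 504.2 -215.2   45. ]
tcp (np.float64(325.81268583087217), np.float64(317.35411124291926)) ctr 464.15420785096154 463.8514338600675 -305.0796081450864
```

Emit:
send_rows:
  increments: [6,0.05,-0.2,-2,0,0,0,6,0,0,-2.2,0,0,0,6,0,0,-2,0,0,0,6,0,0,0,0,0,0,1.0,0,0,0,0,0,0,1.0,0,0,0,0,0,0,1.0,0,0,0,0,0,0,1.0,0,0,0,0,0,0,1.0,0,0,0,0,0,0]

```text
time_s: 3.67
position: [531.5, -170.5, 61.9]
orientation: [0.601, 0.799, 0.0, 0.001]
force: [-0.4, 1.4, 0.4]
grip_width: 29.0
```

Emit:
send_rows:
  increments: [0.8,0,0,0,0,0,0,0.8,0,0,0,0,0,0,0.8,0,0,0,0,0,0,0.8,0,0,0,0,0,0,0.8,0,0,0,0,0,0]

```text
time_s: 4.08
position: [530.9, -170.3, 60.9]
orientation: [0.601, 0.799, -0.0, 0.0]
force: [-0.5, 0.6, 1.9]
grip_width: 14.1
```

```bash
python3 look.py 3 wrist
```

```text
4.0833 [-0.527  0.296  1.777 -0.     1.068 -0.807] [ 530.9 -170.3   60.9] [ 6.015e-01  7.989e-01 -0.000e+00  1.000e-04] [-0.5  0.6  1.9] 14.081146947123495
```

View pics/wrist3.png

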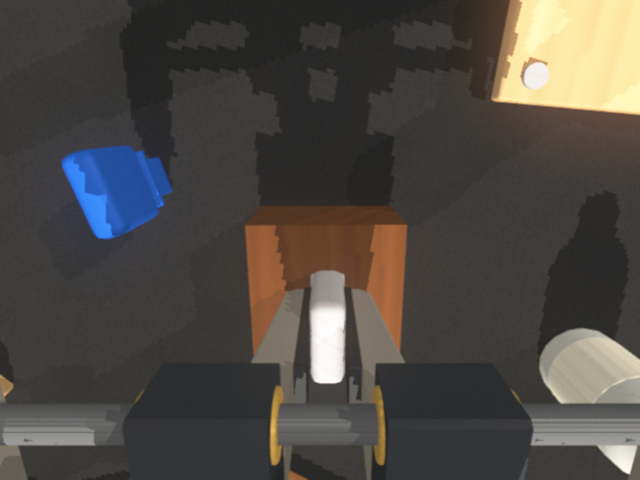

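Emit:
send_rows:
  increments: [0.8,0,0,1,0,0,0,0.8,0,0,2,0,0,0,0.8,0,0,3,0,0,0,0.8,0,0,3,0,0,0,0.8,0,0,3,0,0,0,0.8,0,0,3,0,0,0]

```text
time_s: 4.63
position: [530.4, -169.8, 212.1]
orientation: [0.602, 0.799, 0.0, -0.0]
force: [-0.6, -0.2, -1.2]
grip_width: 13.7
```

Emit:
send_rows:
  increments: [0.8,1.3,2,0,0,0,-0.02,0.8,2.1,3,0,0,0,-0.022,0.8,2.1,3,0,0,0,-0.022,0.8,2.1,3,0,0,0,-0.022,0.8,2.1,3,0,0,0,-0.022,0.8,1.6,2,0,0,0,-0.021,0.8,1.3,2,0,0,0,0,0.8,0,0,0,0,0,0,0.8,0,0,0,0,0,0]

```text
time_s: 5.38
position: [656.6, 10.8, 210.2]
orientation: [0.651, 0.759, -0.0, -0.0]
force: [-0.0, -0.9, -1.4]
grip_width: 14.2
```

```bash
python3 look.py 4 wrist side top
```

```text
5.3833 [-0.167  0.377  1.359 -0.     1.407 -0.32 ] [656.6  10.8 210.2] [ 6.509e-01  7.591e-01 -4.000e-04 -4.000e-04] [-0.  -0.9 -1.4] 14.192473658829025
```

View pics/wrist4.png

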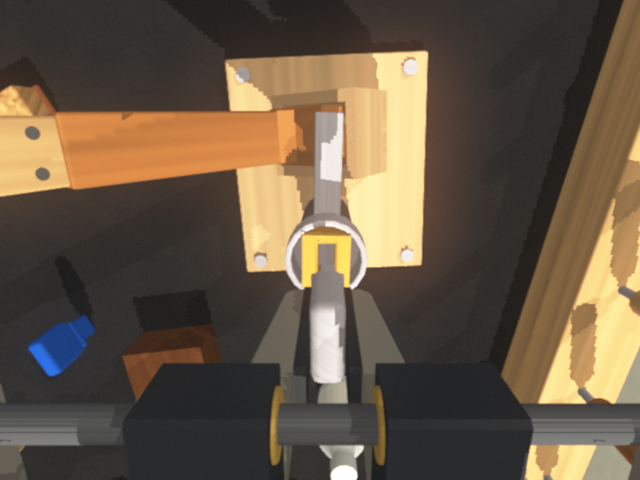

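```bash
python3 - <<'E'
import cv2
s=cv2.imread('pics/side4.png')[130:290,300:460]; t=cv2.imread('pics/top4.png')[130:240,250:410]
cv2.imwrite('pics/c5.png',cv2.resize(s,None,fx=3.5,fy=3.5,interpolation=2))
E
```

```text
(no output)
```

View pics/c5.png

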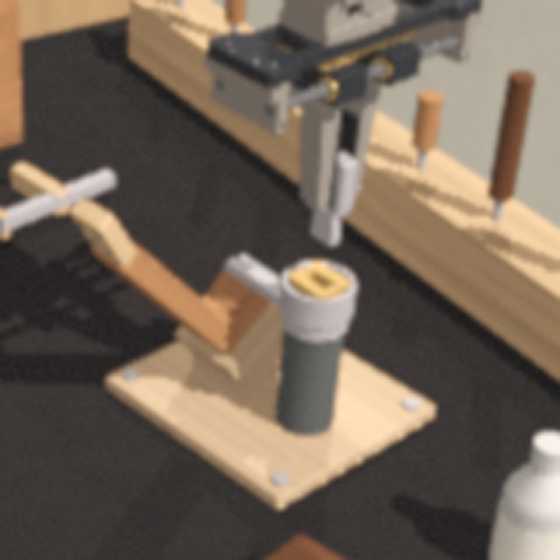

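```bash
python3 - <<'E'
from h import *
np.set_printoptions(precision=1,suppress=True)
w=dict(np.load('pics/wrist4.npz'));c=w['color']
cv2.imwrite('pics/c6.png',cv2.resize(c[210:390,270:385],None,fx=3.3,fy=3.3,interpolation=2))
hsv=cv2.cvtColor(c,cv2.COLOR_BGR2HSV);H,S,V=cv2.split(hsv)
m=((H>18)&(H<32)&(S>130)&(V>100)).astype(np.uint8);b,s,cc=blob(m,(290,220,365,295));print('ring',s,cc)
for zz in (138,):
  for q in [(303,235),(350,235),(350,286),(303,286)]: print(onz(w,*q,zz))
print('slot guess px',proj(w,[655.8,11.5,138]), 'tip px if key at tcp', proj(w,[656.6,10.8,170.3]),'bow top',proj(w,[656.6,10.8,238.3]))
for q in [(325,380),(327,330),(327,300),(327,285)]:
  v,u=q[1],q[0];mm=np.zeros((480,640));mm[v-1:v+2,u-1:u+2]=1;print(q,np.median(pts(w,mm),0))
E
```

```text
ring [ 302  235   49   52 1425] [324.6 255.3]
[639.4  27.1 138. ]
[667.9  31.5 138. ]
[673.7  -1.9 138. ]
[643.9  -6.5 138. ]
slot guess px (np.float64(325.5803471820133), np.float64(262.4434577268487)) tip px if key at tcp (np.float64(326.5026820157381), np.float64(283.42738109028755)) bow top (np.float64(325.9294847108652), np.float64(351.1951924414801))
(325, 380) [658.2  -2.4 238.1]
(327, 330) [655.6  20.1 238.2]
(327, 300) [654.   30.3 234.2]
(327, 285) [653.9  30.4 220. ]
```

View pics/c6.png

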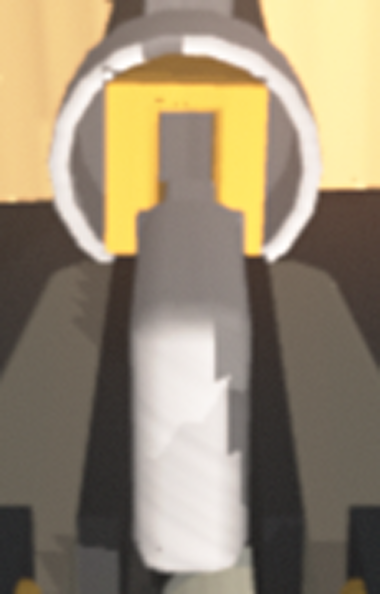

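```bash
python3 - <<'E'
from h import *
np.set_printoptions(precision=1,suppress=True)
w=dict(np.load('pics/wrist4.npz'))
C=lambda x,y:(270+x/3.3-.35,210+y/3.3-.35)
yaw=np.radians(8.8);ex=np.array([np.cos(yaw),np.sin(yaw),0]);ey=np.array([-ex[1],ex[0],0])
def pr(n,p): print(n,p,p@ex,p@ey)
pr('ringTL',onz(w,*C(106,85),138));pr('ringTR',onz(w,*C(265,85),138));pr('ringBL',onz(w,*C(106,255),138));pr('ringBR',onz(w,*C(265,255),138))
for z in (169.5,170.3,171): pr('tip +ey edge',onz(w,*C(186,113),z))
pr('bow near',onz(w,*C(190,570),238.3));pr('collar top +ey',onz(w,*C(190,210),194))
pr('tcp',np.array([656.6,10.8,0]))
m=np.zeros((480,640));m[305:385,308:348]=1;P=pts(w,m);P=P[(P[:,2]>235)&(P[:,2]<241)];
for e in (ex,ey): print(np.percentile(P@e,[1,99]),np.percentile(P@e,[1,99]).mean())
m=np.zeros((480,640));m[225:300,295:360]=1;P=pts(w,m);P=P[(P[:,2]>165)&(P[:,2]<200)];print(len(P),np.percentile(P@ey,[5,50,95]) if len(P) else '')
E
```

```text
ringTL [638.7  26.7 138. ] 635.2233260813454 -71.33178731350807
ringTR [668.   31.2 138. ] 664.8686492745097 -71.34153816688853
ringBL [643.2  -7.3 138. ] 634.5579368990731 -105.57357448046822
ringBR [673.7  -2.5 138. ] 665.4139978447623 -105.57709685929272
tip +ey edge [652.9  33.  169.5] 650.2870290174981 -67.27938417471864
tip +ey edge [652.9  33.2 170.3] 650.2909750201433 -67.03784548790497
tip +ey edge [652.9  33.4 171. ] 650.2944277724577 -66.826499136943
bow near [659.2  -3.  238.3] 651.0128884987395 -103.84539951656829
collar top +ey [654.7  25.8 194. ] 650.9680954228035 -74.68785399174176
tcp [656.6  10.8   0. ] 650.5230022896742 -89.77763358447663
[644.2 658. ] 651.1233561045897
[-104.1  -71.2] -87.63589726898128
154 [-78.7 -78.  -74. ]
```

Emit:
send_rows:
  increments: [0.8,-0.05,-0.05,-1,0,0,0,0.8,0,0,-1,0,0,0,0.8,0,0,-0.8,0,0,0,0.8,0,0,0,0,0,0,0.8,0,0,0,0,0,0]

```text
time_s: 5.95
position: [655.4, 9.2, 181.1]
orientation: [0.652, 0.758, -0.001, -0.001]
force: [0.1, 0.1, -1.6]
grip_width: 14.2
```

```bash
python3 look.py 5 wrist; python3 - <<'E'
import cv2
c=cv2.imread('pics/wrist5.png');cv2.imwrite('pics/c7.png',cv2.resize(c[230:400,260:395],None,fx=3.3,fy=3.3,interpolation=2))
E
```

```text
5.95 [-0.17   0.396  1.393  0.     1.356 -0.32 ] [655.4   9.2 181.1] [ 6.519e-01  7.583e-01 -7.000e-04 -1.100e-03] [ 0.1  0.1 -1.6] 14.18104860870835
```

View pics/c7.png

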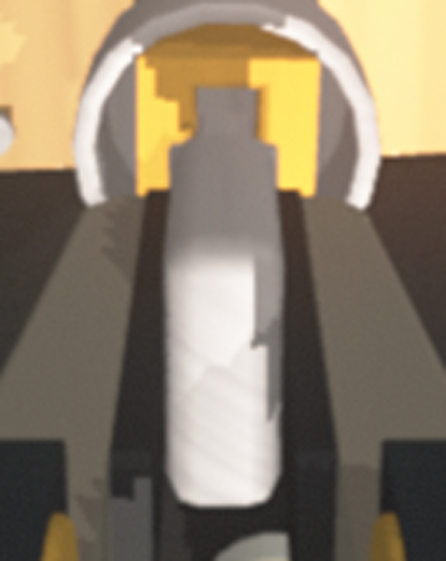

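```bash
python3 - <<'E'
from h import *
np.set_printoptions(precision=1,suppress=True)
w=dict(np.load('pics/wrist5.npz'))
C=lambda x,y:(260+x/3.3-.35,230+y/3.3-.35)
yaw=np.radians(8.8);ex=np.array([np.cos(yaw),np.sin(yaw),0]);ey=np.array([-ex[1],ex[0],0])
def pr(n,p): print(n,p,p@ex,p@ey)
pr('ringTL',onz(w,*C(137,58),138));pr('ringTR',onz(w,*C(320,58),138))
pr('tip L',onz(w,*C(195,87),141));pr('tip R',onz(w,*C(258,87),141))
pr('collar L',onz(w,*C(172,145),165));pr('collar R',onz(w,*C(276,145),165))
pr('bow near',onz(w,*C(225,505),209.2))
E
```

```text
ringTL [638.7  26.9 138. ] 635.2611129262443 -71.1533862623934
ringTR [668.5  31.4 138. ] 665.4137408350392 -71.2238447110413
tip L [648.8  24.3 141. ] 644.8527985261685 -75.20871350133017
tip R [658.9  25.9 141. ] 655.150996982916 -75.23204103912904
collar L [646.1  23.  165. ] 642.0481889486932 -76.09883620863107
collar R [661.1  25.3 165. ] 657.2380975532247 -76.1310268862187
bow near [658.2  -4.7 209.2] 649.773684783703 -105.30857158372645
```

Emit:
send_rows:
  increments: [0.8,0.03,0.04,-0.3,0,0,0,0.8,0,0,-0.3,0,0,0,0.8,0,0,-0.3,0,0,0]

```text
time_s: 6.25
position: [656.8, 9.8, 173.8]
orientation: [0.652, 0.758, 0.0, 0.0]
force: [0.3, 0.3, -1.6]
grip_width: 13.7
```

Blade end is below the mouth (about 134 mm) with no contact force. I'll continue down.

Emit:
send_rows:
  increments: [0.8,0,0,-0.4,0,0,0,0.8,0,0,-0.4,0,0,0,0.8,0,0,-0.4,0,0,0]

```text
time_s: 6.5
position: [656.5, 9.8, 161.1]
orientation: [0.652, 0.758, -0.0, -0.0]
force: [-0.5, -0.1, -1.0]
grip_width: 13.6
```

Emit:
send_rows:
  increments: [0.8,0,0,-0.3,0,0,0,0.8,0,0,-0.3,0,0,0,0.8,0,0,-0.1,0,0,0,0.8,0,0,0,0,0,0]

```text
time_s: 6.83
position: [656.5, 9.7, 154.3]
orientation: [0.652, 0.758, -0.0, -0.0]
force: [0.1, -0.6, -1.7]
grip_width: 13.9
```

```bash
python3 look.py 6 side; python3 - <<'E'
import cv2
s=cv2.imread('pics/side6.png')[130:290,300:460]
cv2.imwrite('pics/c8.png',cv2.resize(s,None,fx=3.5,fy=3.5,interpolation=2))
E
```

```text
6.8333 [-0.169  0.42   1.416 -0.     1.307 -0.32 ] [656.5   9.7 154.3] [ 6.518e-01  7.584e-01 -1.000e-04 -2.000e-04] [ 0.1 -0.6 -1.7] 13.850231824938488
```

View pics/c8.png

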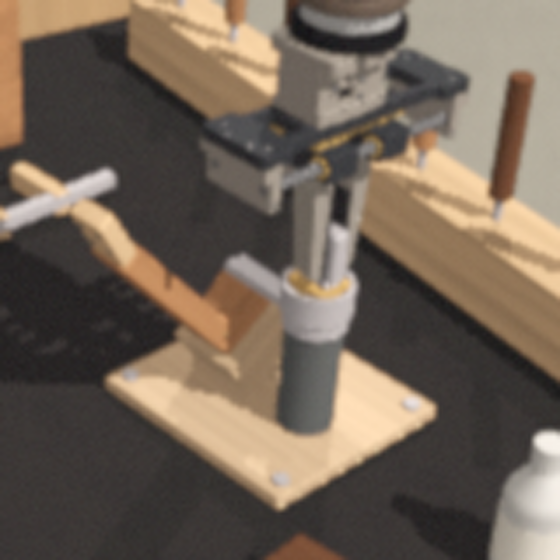

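Emit:
send_rows:
  increments: [0.8,0,0,-0.05,0,0,-0.1,0.8,0,0,0,0,0,-0.12,0.8,0,0,0,0,0,-0.12,0.8,0,0,0,0,0,-0.12]

```text
time_s: 7.22
position: [655.6, 9.9, 154.2]
orientation: [0.809, 0.588, -0.001, -0.001]
force: [-3.8, 1.0, 0.8]
grip_width: 13.7
```

Emit:
send_rows:
  increments: [0.8,0,0,0,0,0,-0.12,0.8,0,0,0,0,0,-0.12,0.8,0,0,0,0,0,-0.12,0.8,0,0,0,0,0,-0.12]

```text
time_s: 7.55
position: [655.4, 10.1, 154.2]
orientation: [0.926, 0.378, -0.001, -0.001]
force: [-5.5, 1.3, 1.0]
grip_width: 13.7
```

Emit:
send_rows:
  increments: [0.8,-0.06,0.02,0,0,0,-0.12,0.8,0,0,0,0,0,-0.12,0.8,0,0,0,0,0,-0.12,0.8,0,0,0,0,0,-0.12]

```text
time_s: 7.88
position: [655.1, 10.3, 154.2]
orientation: [0.989, 0.148, -0.001, -0.0]
force: [-4.0, 0.9, 0.1]
grip_width: 13.6
```

Emit:
send_rows:
  increments: [0.8,0,0,0,0,0,-0.1,0.8,0,0,0,0,0,-0.1,0.8,0,0,0,0,0,-0.05,0.8,0,0,0,0,0,0]

```text
time_s: 8.22
position: [655.3, 10.5, 154.1]
orientation: [1.0, 0.025, -0.001, -0.001]
force: [-1.7, 2.6, -0.3]
grip_width: 13.8
```

```bash
python3 look.py 7 wrist top;python3 -c "
from workcell import telemetry as t;print(t.get_obs()['ft_torque'])
import cv2
c=cv2.imread('pics/top7.png')[130:240,250:410];cv2.imwrite('pics/c9.png',cv2.resize(c,None,fx=4,fy=4,interpolation=2))"
```

```text
8.2167 [-1.680e-01  4.180e-01  1.419e+00  1.000e-03  1.307e+00  1.351e+00] [655.3  10.5 154.1] [ 9.997e-01  2.540e-02 -9.000e-04 -5.000e-04] [-1.7  2.6 -0.3] 13.848628414439556
[0.5430404  0.62832964 0.02080427]
```

View pics/wrist7.png

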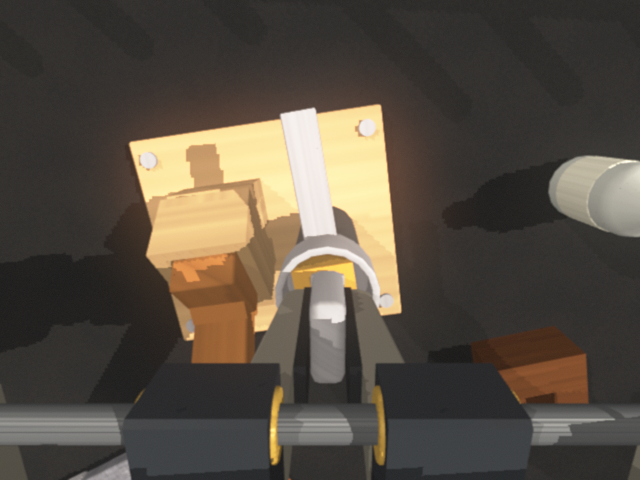

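```bash
python3 - <<'E'
from h import *
w=dict(np.load('pics/wrist7.npz'))
for a,b in [((281,115),(304,235)),((314,109),(335,235))]:
    p=onz(w,*a,110);q=onz(w,*b,110);d=p-q;print(p,q,np.degrees(np.arctan2(d[1],d[0])))
for a,b in [((380,105),(400,312)),((130,142),(187,338))]:
    p=onz(w,*a,12);q=onz(w,*b,12);d=p-q;print(p,q,np.degrees(np.arctan2(d[1],d[0])))
E
```

```text
[740.94294932  39.40858161 110.        ] [679.79181232  25.95603623 110.        ] 12.406788685608372
[744.58344871  23.18572245 110.        ] [680.64724695   9.19629971 110.        ] 12.341976687614148
[752.82064629 -21.16832644  12.        ] [588.39614252 -52.97300303  12.        ] 10.947539401162441
[717.42847254 162.6947718   12.        ] [554.13025519 128.95895638  12.        ] 11.672537368987062
```

Emit:
send_rows:
  increments: [4,0,0,0,0,0,0,4,0,0,0,0,0,0,4,0,0,0,0,0,0,4,0,0,0,0,0,0,4,0,0,1,0,0,0,4,0,0,3,0,0,0,4,0,0,4,0,0,0,4,0,0,4,0,0,0]

```text
time_s: 8.98
position: [655.3, 9.9, 275.3]
orientation: [1.0, 0.026, -0.001, -0.0]
force: [0.8, -0.6, -0.6]
grip_width: 40.1
```

```bash
python3 look.py 8 wrist side; python3 - <<'E'
import cv2
s=cv2.imread('pics/side8.png')[130:290,300:460]
cv2.imwrite('pics/c10.png',cv2.resize(s,None,fx=3.5,fy=3.5,interpolation=2))
E
```

```text
8.9833 [-0.169  0.34   1.278 -0.     1.525  1.35 ] [655.3   9.9 275.3] [ 9.997e-01  2.590e-02 -8.000e-04 -1.000e-04] [ 0.8 -0.6 -0.6] 40.09303824122233
```

View pics/wrist8.png

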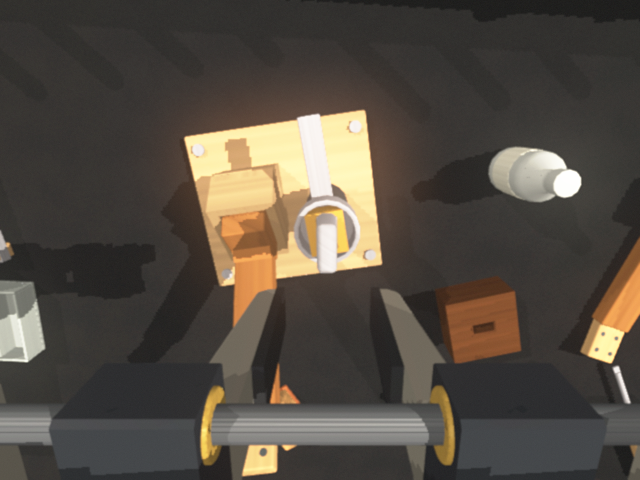

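View pics/c10.png

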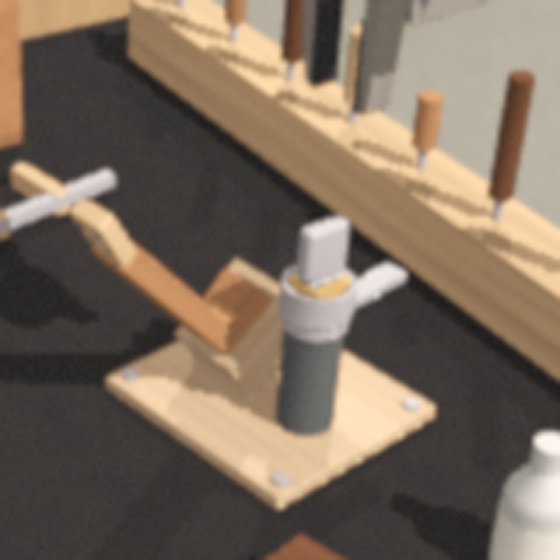

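```bash
python3 - <<'E'
from h import *
np.set_printoptions(precision=2,suppress=True)
yaw=np.radians(11.3);ex=np.array([np.cos(yaw),np.sin(yaw),0]);ey=np.array([-ex[1],ex[0],0])
for f,poly in (('wrist1',[(343,18),(420,50),(415,82),(335,58)]),('wrist4',[(80,118),(270,118),(270,155),(80,180)]),):
    w=dict(np.load(f'pics/{f}.npz'))
    m=np.zeros((480,640),np.uint8);cv2.fillPoly(m,[np.array(poly)],1)
    P=pts(w,m);c=np.median(P,0)
    for _ in range(5):
        U,S,V=np.linalg.svd(P-P.mean(0),full_matrices=False);n=V[2];n*=np.sign(n[2]);r=(P-P.mean(0))@n;P=P[abs(r)<2.5*max(r.std(),.7)]
    c=P.mean(0);print(f,len(P),c,'n',n,'lean deg',np.degrees(np.arctan2(np.hypot(n[0],n[1]),n[2])),'n yaw',np.degrees(np.arctan2(n[1],n[0])),r.std())
    # wide mask: points near the plane -> edges in ey
    w_=np.zeros((480,640));w_[0:230,0:460]=1;Q=pts(w,w_);d=np.cross(ey,n);d=-d if d[2]<0 else d
    k=abs((Q-c)@n)<2.0;Q=Q[k];s=(Q-c)@d;y=Q@ey
    for a in range(-60,90,15):
        kk=(s>a)&(s<a+15)&(abs(y-c@ey)<40)
        if kk.sum()>20: print(a,kk.sum(),np.percentile(y[kk],[2,98]),np.percentile(y[kk],[2,98]).mean(), (c+d*(a+7.5))@ex,(c+d*(a+7.5))[2])
    print('d',d,'c ex,z',c@ex,c[2])
E
```

```text
wrist1 3107 [561.54  68.93 141.53] n [0.73 0.14 0.67] lean deg 47.99648616062367 n yaw 11.17402099786664 0.4646973649539464
-60 389 [-58.87 -24.52] -41.69260052649605 599.29679811328 102.51430216887778
-45 410 [-58.72 -24.72] -41.72250180066382 589.2591554022437 113.66083203880869
-30 455 [-58.78 -24.77] -41.7771140887414 579.2215126912071 124.80736190873961
-15 503 [-58.61 -24.48] -41.547728926378646 569.1838699801706 135.9538917786705
0 552 [-58.52 -24.6 ] -41.556158825393574 559.1462272691343 147.10042164860144
15 614 [-58.7  -24.77] -41.73352792635228 549.1085845580978 158.24695151853234
30 687 [-58.69 -24.57] -41.62673939910878 539.0709418470612 169.39348138846327
45 687 [-58.44 -24.52] -41.47641339547036 529.0332991360248 180.54001125839417
60 578 [-56.79 -26.29] -41.537240052155894 518.9956564249884 191.68654112832508
75 284 [-57.64 -25.85] -41.74474189586966 508.9580137139519 202.833070998256
d [-0.66 -0.13  0.74] c ex,z 564.1650486246524 141.52715671363597
wrist4 9531 [559.91  70.55 142.92] n [0.73 0.14 0.67] lean deg 47.98848241834499 n yaw 10.949528741481572 0.635786104157
[... 165 characters left out ...]
6
-30 1347 [-58.27 -24.1 ] -41.18392760420166 577.9401621491546 126.20154869004108
-15 1518 [-58.32 -24.03] -41.1741335745287 567.9009624550877 137.346494716314
0 1759 [-58.33 -24.3 ] -41.31570048855024 557.8617627610208 148.49144074258692
15 2036 [-58.23 -24.22] -41.22247463519741 547.8225630669539 159.63638676885984
30 2386 [-58.19 -24.1 ] -41.1442621724205 537.7833633728869 170.78133279513276
45 2018 [-57.89 -24.36] -41.125703509600996 527.74416367882 181.92627882140567
60 2732 [-56.68 -25.46] -41.069723597336704 517.704963984753 193.0712248476786
75 451 [-57.3  -30.16] -43.73002715044071 507.6657642906862 204.2161708739515
d [-0.66 -0.13  0.74] c ex,z 562.8813626080544 142.91896772945046
```

```bash
python3 - <<'E'
from h import *
np.set_printoptions(precision=1,suppress=True)
w=dict(np.load('pics/wrist1.npz'))
yaw=np.radians(11.3);ex=np.array([np.cos(yaw),np.sin(yaw),0]);ey=np.array([-ex[1],ex[0],0])
c=np.array([561.54,68.93,141.53]);L=np.radians(42);n=ex*np.cos(L)+np.array([0,0,np.sin(L)]);d=-ex*np.sin(L)+np.array([0,0,np.cos(L)])
C=lambda x,y:(270+x/2.9-.3,y/2.9-.3)
def hit(u,v):
    o,dd=ray(w,u,v);return o+dd*((c-o)@n)/(dd@n)
J=[hit(*C(188,25)),hit(*C(170,182))];Hh=[hit(*C(457,135)),hit(*C(442,250))]
for p in J+Hh: print(p,(p-c)@d,p@ey)
sj=np.mean([(p-c)@d for p in J]);sh=np.mean([(p-c)@d for p in Hh]);print('shaft length',sj-sh,'(139-141)')
mid=(sj+sh)/2-3.0
for nm,a in (('mid',mid),('pinch',mid+48),('foot',mid-117)):
    p=c+d*a-n*10; p=p+ey*(-42.8-p@ey);print(nm,p,'ex',p@ex)
E
```

```text
[520.9  79.1 183.6] 56.62390109447599 -24.476207163763753
[526.3  44.6 185.3] 58.83416514691604 -59.41214069590311
[607.9  96.8  85. ] -76.10300780549878 -24.167310412738928
[615.1  62.9  84.5] -76.77936272578621 -58.84874294508192
shaft length 134.17021838633852 (139-141)
mid [562.4  68.7 125.7] ex 564.9973035027181
pinch [530.9  62.4 161.3] ex 532.8790343974928
foot [639.2  84.1  38.7] ex 643.2855844467043
```

Emit:
send_rows:
  increments: [8,-2.2,1,0,0,0,0.025,8,-3.2,1.5,0,0,0,0.04,8,-3.2,1.5,0,0,0,0.04,8,-2.2,1,0,0,0,0.04,8,-1,0.4,0,0,0,0,8,0,0,-2,0,0,0,8,0,0,-3,0,0,0,8,0,0,-2,0,0,0,8,0,0,0,0,0,0]

```text
time_s: 9.83
position: [535.0, 64.2, 199.8]
orientation: [0.995, 0.098, -0.004, -0.001]
force: [-1.0, 0.2, -1.4]
grip_width: 79.7
```

```bash
python3 look.py 9 wrist side
```

```text
9.8333 [-0.105  0.09   1.718 -0.     1.342  1.269] [535.   64.2 199.8] [ 9.951e-01  9.830e-02 -3.900e-03 -7.000e-04] [-1.   0.2 -1.4] 79.70724742025422
```

View pics/wrist9.png

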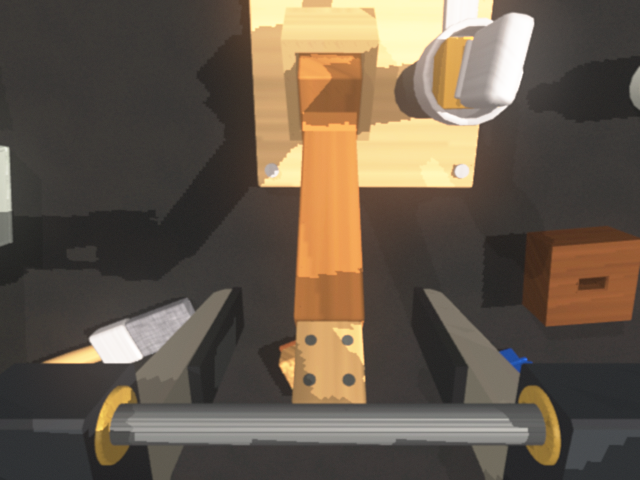

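View pics/side9.png

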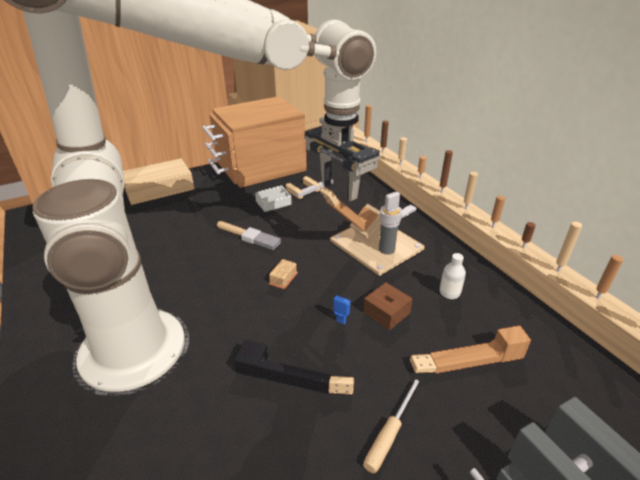

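Emit:
send_rows:
  increments: [8,0.25,0,-2,0,0,0,8,0,0,-2,0,0,0,8,0,0,-1.7,0,0,0,8,0,0,0,0,0,0,2.5,0,0,0,0,0,0,2.5,0,0,0,0,0,0,2.5,0,0,0,0,0,0,2.5,0,0,0,0,0,0,2.5,0,0,0,0,0,0,2.5,0,0,0,0,0,0,2.5,0,0,0,0,0,0,2.5,0,0,0,0,0,0]

```text
time_s: 10.93
position: [540.6, 64.0, 147.4]
orientation: [0.995, 0.098, 0.0, -0.0]
force: [-0.4, 0.9, 0.9]
grip_width: 35.8
```

```bash
python3 look.py 10 wrist
```

```text
10.9333 [-0.104  0.149  1.761  0.     1.231  1.27 ] [540.6  64.  147.4] [ 9.952e-01  9.830e-02  2.000e-04 -0.000e+00] [-0.4  0.9  0.9] 35.77941385744515
```

View pics/wrist10.png

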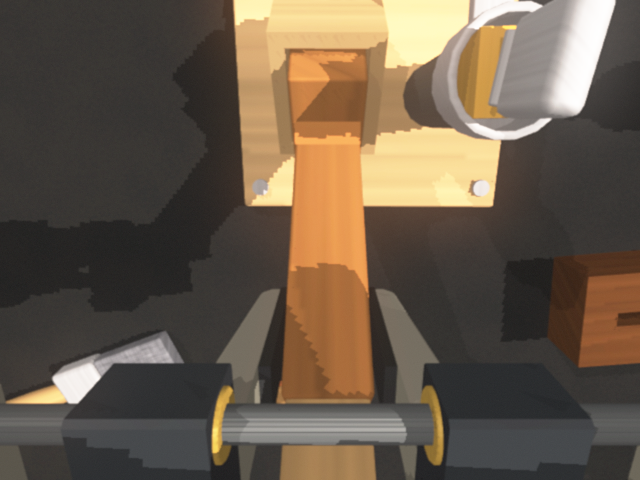

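Emit:
send_rows:
  increments: [2.5,-0.3,-0.06,0.4,0,0,0,2.5,-0.45,-0.09,0.6,0,0,0,2.5,-0.45,-0.09,0.6,0,0,0]

```text
time_s: 11.23
position: [527.6, 61.4, 163.2]
orientation: [0.995, 0.098, -0.001, -0.0]
force: [-0.1, 0.3, -1.4]
grip_width: 35.3
```

Emit:
send_rows:
  increments: [2.5,-0.6,-0.12,0.8,0,0,0,2.5,-0.6,-0.12,0.8,0,0,0,2.5,-0.6,-0.12,0.8,0,0,0,2.5,-0.6,-0.12,0.8,0,0,0,2.5,-0.6,-0.12,0.8,0,0,0]

```text
time_s: 11.65
position: [497.8, 55.4, 204.1]
orientation: [0.995, 0.098, 0.0, 0.0]
force: [0.2, 0.3, -1.8]
grip_width: 35.8
```

```bash
python3 look.py 11 wrist side; python3 - <<'E'
import cv2
s=cv2.imread('pics/side11.png')[130:290,260:440]
cv2.imwrite('pics/c11.png',cv2.resize(s,None,fx=3.5,fy=3.5,interpolation=2))
E
```

```text
11.65 [-0.131 -0.021  1.823 -0.     1.339  1.243] [497.8  55.4 204.1] [9.952e-01 9.820e-02 1.000e-04 1.000e-04] [ 0.2  0.3 -1.8] 35.8381993859486
```

View pics/c11.png

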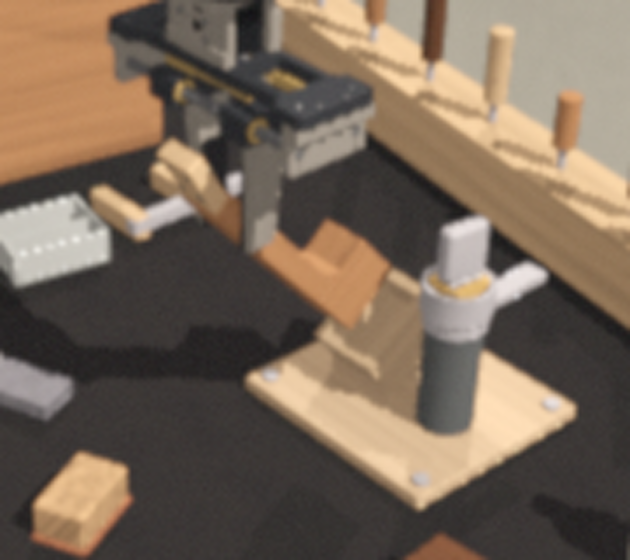

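View pics/wrist11.png

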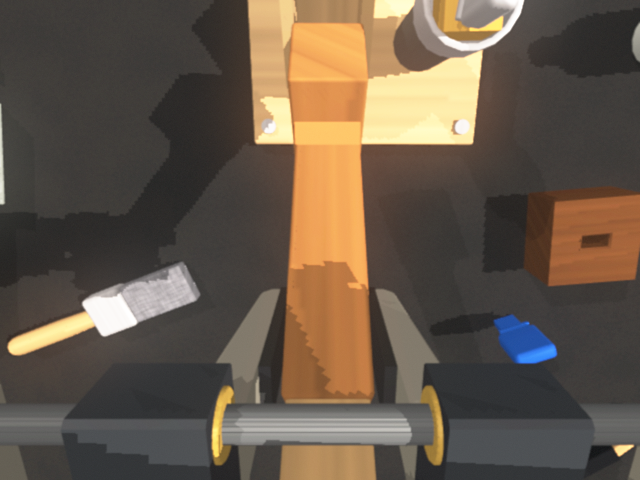

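Emit:
send_rows:
  increments: [2.5,-0.5,-0.1,2,0,0,0,2.5,0,0,3,0,0,0,2.5,0,0,3,0.01,-0.05,0,2.5,0,0,2,0.02,-0.098,0,2.5,0,0,0,0.02,-0.098,0,2.5,0,0,0,0.02,-0.098,0]

```text
time_s: 12.25
position: [494.7, 54.4, 305.7]
orientation: [0.979, 0.097, 0.178, -0.017]
force: [-1.3, 0.5, -1.8]
grip_width: 35.8
```

```bash
python3 look.py 12 side
```

```text
12.25 [-0.229 -0.399  1.981  0.154  1.233  1.117] [494.7  54.4 305.7] [ 0.9791  0.097   0.1779 -0.0172] [-1.3  0.5 -1.8] 35.8203218953655
```

View pics/side12.png

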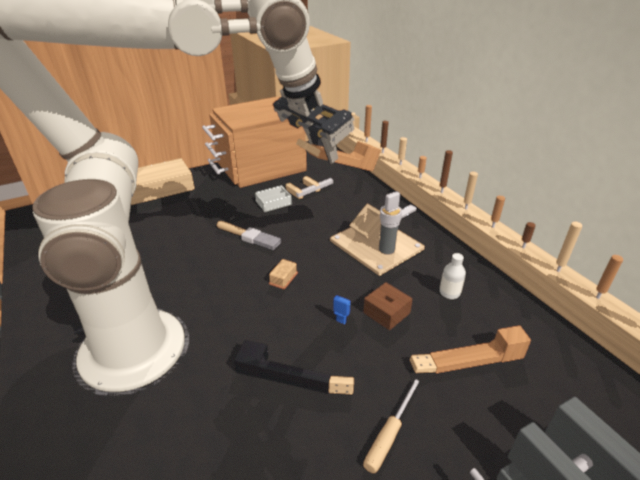

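Emit:
send_rows:
  increments: [2.5,1.4,0.2,0,0.02,-0.098,0,2.5,1.4,0.2,0,0.02,-0.098,0,2.5,1.4,0.2,0,0.02,-0.098,0,2.5,1.0,0.1,0,0.02,-0.098,0,2.5,0.6,0.1,0,0.016,-0.078,0,2.5,0,0,0,0,0,0,2.5,0,0,0,0,0,0]

```text
time_s: 12.88
position: [550.6, 62.6, 301.5]
orientation: [0.912, 0.09, 0.399, -0.042]
force: [-0.1, 0.5, -0.9]
grip_width: 35.8
```

```bash
python3 look.py 13 side wrist top
```

```text
12.8833 [-0.328 -0.569  2.258  0.556  0.782  0.783] [550.6  62.6 301.5] [ 0.9116  0.0897  0.399  -0.0419] [-0.1  0.5 -0.9] 35.79065023142521
```

View pics/side13.png

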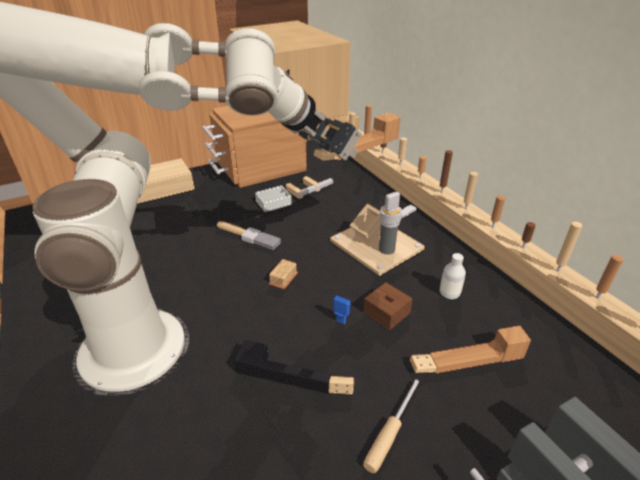

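View pics/wrist13.png

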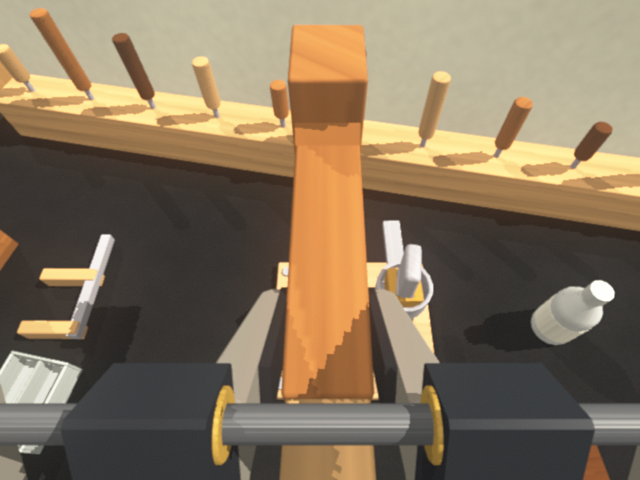

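```bash
python3 - <<'E'
from h import *
np.set_printoptions(precision=2,suppress=True)
w=dict(np.load('pics/wrist13.npz'))
m=np.zeros((480,640),np.uint8);cv2.fillPoly(m,[np.array([(302,150),(350,150),(358,370),(294,370)])],1)
P=pts(w,m)
for _ in range(5):
    V=np.linalg.svd(P-P.mean(0),full_matrices=False)[2];n=V[2]*np.sign(V[2][2]);r=(P-P.mean(0))@n;P=P[abs(r)<2.5*max(r.std(),.7)]
print(len(P),P.mean(0),n,'axis off level deg',np.degrees(np.arctan2(n[0],n[2])),r.std(), 'long',V[0])
t=dict(np.load('pics/top13.npz'));s=dict(np.load('pics/side13.npz'))
hs=cv2.resize(s['color'][150:290,320:460],None,fx=3.5,fy=3.5,interpolation=2);ht=cv2.resize(t['color'][100:200,250:400],None,fx=4,fy=4,interpolation=2)
h=max(hs.shape[0],ht.shape[0]);pad=lambda a:cv2.copyMakeBorder(a,0,h-a.shape[0],0,0,0)
cv2.imwrite('pics/c13.png',cv2.resize(np.hstack([pad(hs),pad(ht)]),(790,int(h*790/(hs.shape[1]+ht.shape[1])))))
E
```

```text
12513 [573.68  69.02 313.97] [ 0.02 -0.    1.  ] axis off level deg 1.0898915777256653 0.559624635815602 long [-0.98 -0.2   0.02]
```

View pics/c13.png

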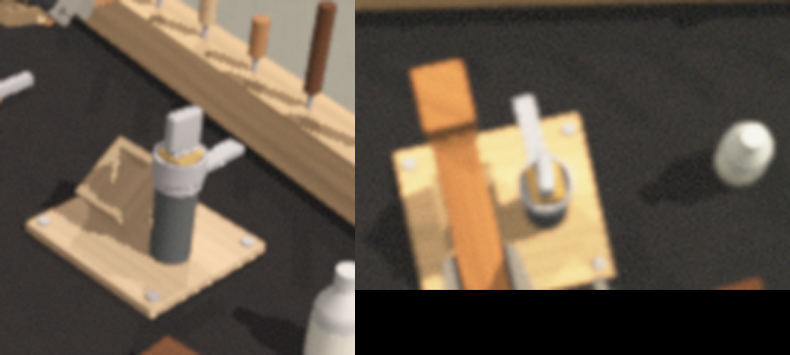

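Blank level within about 1° and the key is upright. I'll recheck the latch angle before handing in.

```bash
python3 - <<'E'
from h import *
for f in ('wrist8','wrist13','top13'):
    c=dict(np.load(f'pics/{f}.npz'));roi={'wrist8':(285,110,345,195),'wrist13':(376,215,412,262),'top13':(374,120,392,141)}[f]
    x0,y0,x1,y1=roi;hsv=cv2.cvtColor(c['color'],cv2.COLOR_BGR2HSV)
    m=((hsv[...,1]<60)&(hsv[...,2]>110)).astype(np.uint8);b,s,cc=blob(m,roi)
    E=[]
    v=np.nonzero(b.any(1))[0][2:-2]
    mid=np.array([(np.nonzero(b[y])[0].mean(),y) for y in v])
    W=np.array([onz(c,u,y,111)[:2] for u,y in mid]);k=np.polyfit(W[:,0],W[:,1],1);print(f,s,np.degrees(np.arctan(k[0])),W[0],W[-1])
    cv2.imwrite(f'pics/b_{f}.png',cv2.resize(c['color'][y0-10:y1+25,x0-20:x1+20],None,fx=6,fy=6,interpolation=2))
E
```

```text
wrist8 [ 296  113   38   82 1868] 12.628473934922372 [743.80258984  28.5200756 ] [683.55704177  17.80998498]
wrist13 [382 220  30  42 911] 19.011600510265975 [740.15325472  31.68842736] [695.70928968  18.10868806]Traceback (most recent call last):
  File "<stdin>", line 5, in <module>
  File "h.py", line 19, in blob
    n,l,s,c=cv2.connectedComponentsWithStats(mm);i=1+np.argmax(s[1:,4]);return (l==i).astype(np.uint8),s[i],c[i]
                                                     ~~~~~~~~~^^^^^^^^^
    return _wrapfunc(a, 'argmax', axis=axis, out=out, **kwds)
    return bound(*args, **kwds)
ValueError: attempt to get argmax of an empty sequence
```

View pics/b_wrist13.png

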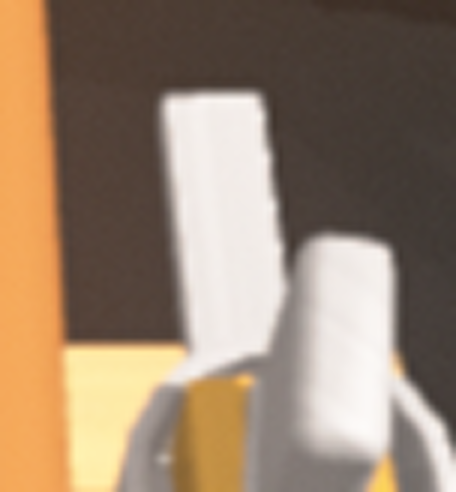

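```bash
python3 - <<'E'
from workcell import telemetry, r
o=telemetry.get_obs();print(o['time_s'],o['position'],o['grip_width'],o['joint_velocities'].round(3),o['force'])
print(r.hand_in())
E
```

```text
13.0333 [552.05750492  62.50496262 304.38631783] 36.04692998271193 [-0.    -0.003 -0.     0.01  -0.009 -0.01 ] [-0.02109987  0.10484664 -2.16710124]
the job is handed in; nothing more can be done
None
```

The job is done and handed in at 13.0 s on the robot's clock. `r.hand_in()` gives no verdict, so everything below is from my own checks.

**What I did:** I took the steel key from its block, pushed it fully into the latch slot, turned it clockwise to about the stop and let it go. Then I pinched the blank across its width, drew it about 70 mm out along the pocket, raised it and turned it level.

**Last checks:**
- **Blank:** it is held at 36 mm finger opening. A depth fit of its face puts it about 1° off level, at a height of about 300 mm. Joint speeds were at or below 0.01 rad/s.
- **Key:** it stands upright in the slot. From the gripper's height, the blade end went in about 24 mm.
- **Latch:** two early bar measurements put the bar about 1° short of the holder's x axis, so the latch is at about 1.55 rad.
- **Bystanders:** none looked out of place in the pictures; I did not measure them.

**Checks that failed or disagreed:**
- The last bar fit read 19°, but the mask had merged with the key bow. Taking the bar tip against the latch axis in the same picture gives about 13°, still well past 1.3 rad.
- A repeat of that check in the top view failed because its mask was empty.
- The wrist and top cameras differed by 2–3 mm in y at the slot. The key still went in with almost no contact force.

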